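# Tip the parts tray onto its stop

## Robot

A 6-joint arm with a two-finger parallel gripper is mounted at the origin on the work surface. World frame = base frame: x ahead of the robot, y to its left, z up, the work surface at z = 0. Lengths are in m, angles in rad, forces in N, time in s.
With the tool pointing down it reaches from about 0.225 to 0.875 m from the base axis. Payload 3.4 kg.
Tool frame: the origin (TCP) lies at the very end of the fingers, on their centre line; the grasp point (between the pads) lies 19 mm behind it; z points along the fingers, y is the direction in which the jaws open and shut (so a half turn about z gives the same grasp; the last joint's range is limited). The gripper opens to 85 mm and grips with 20 to 120 N. Pads are 22 mm wide; open, the fingers measure 114 mm over their backs; the gripper's body (76 mm by 85 mm) begins 54 mm behind the grasp point. The pads swing forward as they close: fully open they stand 13 mm farther back than shut.
Start: joints at [-1.357, 0.276, 1.505, -0, 1.361, -0.121], TCP at [0.189, -0.543, 0.231] pointing down, gripper open.
Joint ranges: [-2.89, 2.89], [-0.75, 2.08], [0.22, 2.7], [-1.18, 4.32], [0.11, 2.71], [-2.7, 2.7]. Speed limits (rad/s): [2.57, 2.57, 3.14, 3.14, 3.14, 3.14].

## Interface

Orientations are given as a unit quaternion [w, x, y, z].
In Python, from rig import manip gives the robot as it stands. The module is installed in compiled form; this text tells all that it offers.
- The arm moves only by the tool carry_out, never from a script. Its argument "moves" is one flat list of numbers, 5 for each row, row after row: the opening in per cent of the stroke, from 0 (shut) to 100 (fully open), then the shift along the world's x, y, z in cm, then the turn about the world's z in rad. A call has exactly 10 rows; each row shifts and turns the commanded pose from where the row before left it; what a row does not reach is not made up. A row lasts 1/10 s, in which the tool goes at most 50 mm and 8.59 degrees, less where a joint would pass 70% of its speed; a pose out of reach is approached as far as the arm can. A call is refused whole if a number of a shift passes 5 or a number of a turn 0.15, either way. A call with a gripper value outside its range is refused whole. The fingers move at their own pace and stop on an object; "squeeze" is the grip in N (left out, the last holds). Time passes only in rows, so rows that do not move let the fingers close, or fill a call up. It gives the time, the measured TCP pose, the force and the opening at its end, in the units of the state.
- manip.get_state(): the state, without advancing time (a new reading comes with each control period).
- manip.get_image(name): name is "scene" or "top"; returns the picture (384x512x3 uint8, red, green, blue); there is no depth.
- manip.camera_info(name): a dict with "fov_y" (degrees; the focal length in pixels is half the picture's height over the tangent of half this angle, whatever the lens; pixels are square), "cx", "cy" (the principal point, pixels), "rvec" (rotation vector, rad) and "tvec" (3), from world to camera coordinates, as OpenCV has them. Camera axes: x right, y down, z forward; pixel columns grow to the right and rows downward; lengths in m; the calibration is good to about 2 mm. A picture is of the moment at which its call begins. camera_info takes no time and is no camera call.
- manip.sign_off(): hands the job in, once; it reports no verdict.
The state is a dict: "clock": time; "qpos": joint angles; "qd": joint speeds; "effort": joint torques, N m; "position": TCP position; "ee_rot": TCP orientation; "contact_force": force on the tool from outside, world axes, zero at the start; "moment": the same for the moment, N m; "width": finger opening in m.
Only numpy, scipy, OpenCV 4.12 (cv2) and the standard library are available. Lean on these libraries where they do the work, as an engineer would, in place of code of your own. Each camera call takes 0.05 s, during which the arm holds its last target. There are 200 camera calls.

## Task

Put the last octagonal housing from the mat flat into the tipping tray, in the half away from the lip, beside the two already there. Then push the tray's lip gently and slowly down until the tray lies firmly on its stop block, without forcing it, and keep it pressed there until all three housings have slid to the lip end. Ease the tray back up to level under control, without letting it snap back, and leave the housings at the lip end and the other things on the bench alone.

Things in the scene. Friction and masses are not known exactly. Their poses are not given: they have to be found in the camera images.
- tray_floor (a point): centre of the inside floor of the tipping tray: polished steel, hinged across its middle on an aluminium stand. x points along the tray to its lip end (the low end when tipped), y along the hinge, z up out of the tray; turns with the tray. Inside 200 mm long (x), 130 mm wide (y); walls 4 mm thick, 18 mm high above the floor. Housings start to slide on it at 0.18 to 0.27 rad
- tray_hinge (a point): middle of the tray's hinge axis (along y), on the stand, 85 mm above the bench and 4 mm below the tray's inside floor; axes as the level tray. Two stand uprights, 7 mm thick and 44 mm long, flank the tray's long walls at the hinge, up to 96 mm above the bench. The stand's foot is 270 by 170 by 8 mm
- tray_lip (a point): the place to push: middle of the upper face of the flat lip, 40 mm long and 90 mm wide, jutting from the rim of the end wall; 126 mm from the hinge axis along the tray and 22 mm above it; moves with the tray. Over 25 N from the robot anywhere on the tray would bend the hinge; 12 to 15 N straight down is a firm press onto the stop. Landing on the stop faster than 20 mm/s peaks too high
- tray (a joint): tilt of the tray, rad: 0 = level, held against rest posts by a spring; grows as the lip goes down. Pressed at the lip it needs about 3 N to start and 5 to 7 N near the stop; let go when tipped it snaps back (over 1.5 rad/s is a snap). The stop block ends the tilt, somewhere from 0.33 to 0.43 rad: felt as a sudden steep rise of force
- stop: the stop block under the lip half of the tray: dark steel, 46 by 90 mm, 1.2 kg, loose on the stand, at a different distance from the hinge each time; leave it there. The tray's underside lands on the round bar, 12 mm diameter, across its top. Origin: centre of its underside, 77 mm below the hinge axis; the bar's centre line is 35.6 mm above it
- housing_a: an octagonal aluminium housing, 32 mm over its flats, 14 mm high, 45 g, lying flat (so are all three); origin at the centre of its underside, z up, flats square to its x and y axes and at 45 degrees between; in the tray at the start, in the end away from the lip, on its -y side
- housing_b: an octagonal aluminium housing, 32 mm over its flats, 14 mm high, 45 g, lying flat (so are all three); origin at the centre of its underside, z up, flats square to its x and y axes and at 45 degrees between; in the tray at the start, in the end away from the lip, on its +y side
- housing_c: an octagonal aluminium housing, 32 mm over its flats, 14 mm high, 45 g, lying flat (so are all three); origin at the centre of its underside, z up, flats square to its x and y axes and at 45 degrees between; lies alone on the mat at the start, the one to add
- driver: a small screwdriver lying on the mat, about 200 mm long, not part of the job; origin under its middle
- bottle: a small upright red bottle, 44 mm diameter, 90 mm high, not part of the job; origin under its centre
- dish: a small white ceramic dish, 70 mm diameter, 22 mm high, not part of the job; origin under its centre
Mind the look-alikes: they are no part of the job. What is shaped like the housing_c but orange is not meant.

How it is judged:
By the outcome, as a careful person would: the job done as asked, in the order asked, and still so for the second after the job is handed in, with the robot touching nothing.
It also fails if it takes over 72 s, if anything falls off the work surface, if the arm or the gripper's body presses on something with over 40 N, if the wrist force passes 120 N, or if a joint passes its speed limit or range.

## Working session

There is one attempt and no reset: what is moved stays moved. The work goes in short steps, Python scripts to look and compute and a tool call to move; the robot and the scene stay as the last step left them, time stands still between calls to the robot, and variables do not carry over. Pictures are saved under pics/ and viewed, about 8 in all and at most 12, crops included, and the job is handed in when it is done.

Besides the shell and the picture viewer there is one more tool, called after ">>>" by a JSON object that holds its "op" and its "data", one argument or row to a line. carry_out: Moves the arm, as the interface text tells. Its arguments: {"type":"object","properties":{"moves":{"type":"array","items":{"type":"number"}},"squeeze":{"type":"number"}},"required":["moves"]}

```bash
mkdir -p pics; cat > h.py <<'E'
import numpy as np, cv2
from rig import manip
def cam(n):
    c=manip.camera_info(n); f=192/np.tan(np.radians(c['fov_y'])/2)
    R=cv2.Rodrigues(np.array(c['rvec'],float))[0]; t=np.array(c['tvec'],float).ravel()
    return f,c['cx'],c['cy'],R,t
def ray(n,u,v,z):
    f,cx,cy,R,t=cam(n); o=-R.T@t; d=R.T@np.array([(u-cx)/f,(v-cy)/f,1]); return o+d*(z-o[2])/d[2]
def proj(n,p):
    f,cx,cy,R,t=cam(n); q=R@np.array(p)+t; return f*q[0]/q[2]+cx,f*q[1]/q[2]+cy
def snap(n,name,crop=None,s=1):
    im=manip.get_image(n)[:,:,::-1].copy(); cv2.imwrite(f'pics/{name}_raw.png',im)
    o=im if crop is None else im[crop[1]:crop[3],crop[0]:crop[2]]
    o=cv2.resize(o,None,fx=s,fy=s,interpolation=cv2.INTER_CUBIC); cv2.imwrite(f'pics/{name}.png',o); return im
E
python3 - <<'E'
from h import *
snap('top','t0',s=1.5);snap('scene','s0',s=1.5)
for n in('top','scene'):
    f,cx,cy,R,t=cam(n);print(n,f,cx,cy,-R.T@t,R[2])
s=manip.get_state();print(s)
E
```

```text
top 456.4856807028189 258.18155197474294 195.7802405422352 [ 0.44201238 -0.00613056  1.05071152] [ 0.15881615 -0.01513839 -0.98719211]
scene 438.00300558941586 254.16001570823883 191.8996212363486 [1.13827572 0.15911472 1.00375715] [-0.49697377 -0.16752571 -0.85144126]
{'clock': 0.1, 'qpos': array([-1.35702079e+00,  2.76539248e-01,  1.50598587e+00, -1.91836422e-05,
        1.36071948e+00, -1.20994764e-01]), 'qd': array([-3.14385560e-05, -2.39783587e-05, -2.71204551e-03, -1.58216283e-04,
       -4.03946043e-04,  1.46942939e-03]), 'effort': array([ 2.40115027e-03, -4.17698658e+01, -2.46403992e+01, -1.77154238e-04,
        5.74948834e-03,  1.52451884e-05]), 'position': array([ 0.188809  , -0.54262274,  0.23053018]), 'ee_rot': array([-8.24649032e-04,  9.86023112e-01,  1.66606542e-01, -4.76726452e-05]), 'contact_force': array([-0.33100995,  0.1658988 , -1.12584531]), 'moment': array([ 0.01674256, -0.0435196 , -0.05503302]), 'width': 0.08502424042300413}
```

View pics/t0.png

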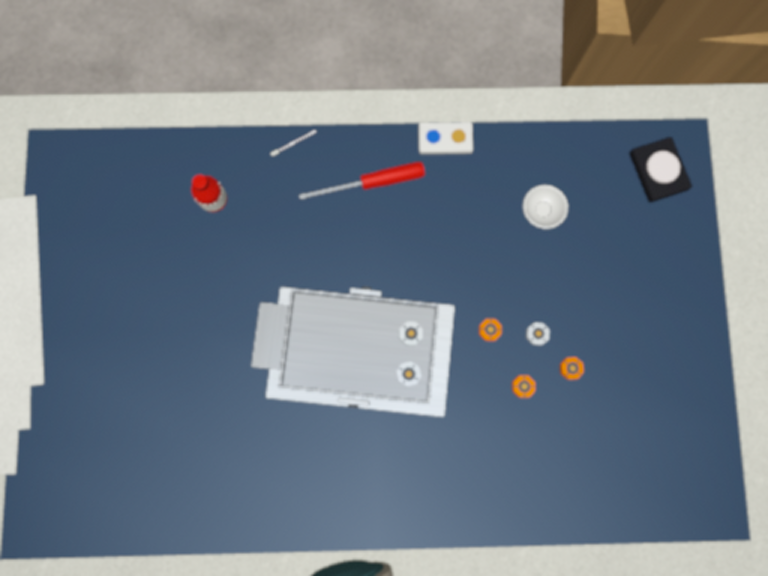

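View pics/s0.png

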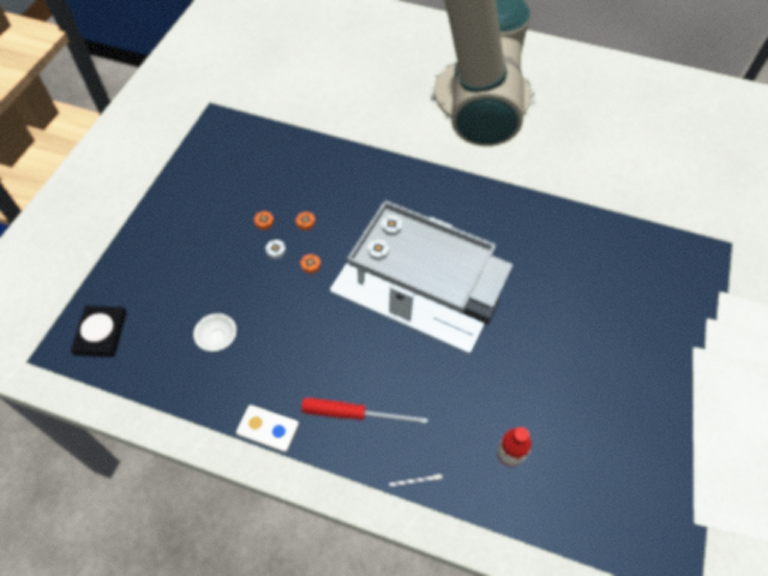

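```bash
python3 - <<'E'
from h import *
im=cv2.imread('pics/t0_raw.png')
a=cv2.resize(im[180:290,155:400],None,fx=3.2,fy=3.2,interpolation=cv2.INTER_CUBIC)
cv2.imwrite('pics/c0.png',a)
hsv=cv2.cvtColor(im,cv2.COLOR_BGR2HSV)
roi=np.zeros(im.shape[:2],np.uint8);roi[185:285,160:400]=1
# bluish mat has high sat
m=((hsv[...,1]<75)&(hsv[...,2]>100)&(roi>0)).astype(np.uint8)
cs,_=cv2.findContours(m,cv2.RETR_EXTERNAL,cv2.CHAIN_APPROX_NONE)
for c in cs:
    A=cv2.contourArea(c)
    if A<60: continue
    (u,v),r=cv2.minEnclosingCircle(c); print('white',A,u,v,r,ray('top',u,v,.014),ray('top',u,v,.103))
    if A>5000:
        ap=cv2.approxPolyDP(c,5,True)[:,0]; print(ap.tolist())
        for z in(.008,.107): print(z,[ray('top',*p,z)[:2].round(4).tolist() for p in ap])
cx=[]
w=((hsv[...,2]>215)&(hsv[...,1]<40)&(roi>0)).astype(np.uint8)
n,l,st,ce=cv2.connectedComponentsWithStats(w)
for i in range(1,n):
    if st[i,4]>40: print('bright',st[i],ce[i],ray('top',*ce[i],.103))
o=((hsv[...,0]<20)&(hsv[...,1]>120)&(hsv[...,2]>100)&(roi>0)).astype(np.uint8)
n,l,st,ce=cv2.connectedComponentsWithStats(o)
for i in range(1,n):
    if st[i,4]>8: print('orange',st[i,4],ce[i],ray('top',*ce[i],.014)[:2],ray('top',*ce[i],.103)[:2])
im=cv2.imread('pics/s0_raw.png');hsv=cv2.cvtColor(im,cv2.COLOR_BGR2HSV)
w=((hsv[...,2]>130)&(hsv[...,1]<75)).astype(np.uint8)[150:180,170:200]
M=cv2.moments(w,True);u,v=M['m10']/M['m00']+170,M['m01']/M['m00']+150;print('scene c',M['m00'],u,v,ray('scene',u,v,.012))
E
```

```text
white 244.5 348.73004150390625 257.2981262207031 9.332380294799805 [ 0.46398894 -0.22318596  0.014     ] [ 0.46210229 -0.2045521   0.103     ]
white 216.5 358.2607421875 222.0337371826172 8.800284385681152 [ 0.54332195 -0.2493383   0.014     ] [ 0.53462469 -0.22845931  0.103     ]
white 237.0 326.5 219.5 9.192488670349121 [ 0.55067857 -0.17690864  0.014     ] [ 0.54134975 -0.16224762  0.103     ]
white 9763.0 237.2542724609375 234.69039916992188 72.98490142822266 [0.52040401 0.02744329 0.014     ] [0.51367421 0.02456103 0.103     ]
[[172, 202], [166, 243], [178, 247], [176, 265], [296, 278], [303, 203], [246, 191], [190, 190], [183, 202]]
0.008 [[0.5993, 0.1767], [0.5055, 0.1896], [0.4959, 0.1624], [0.4556, 0.1666], [0.4206, -0.103], [0.5907, -0.1253], [0.6216, 0.0058], [0.6266, 0.1354], [0.5988, 0.1514]]
0.107 [[0.5844, 0.1593], [0.4995, 0.171], [0.4908, 0.1464], [0.4543, 0.1502], [0.4226, -0.0938], [0.5766, -0.114], [0.6045, 0.0047], [0.609, 0.1219], [0.5839, 0.1365]]
bright [187 193   7  10  59] [189.66101695 197.28813559] [0.59423846 0.12315701 0.103     ]
bright [ 178  204  124   73 1470] [258.6292517  253.40680272] [ 0.47418005 -0.01887793  0.103     ]
orange 132 [326.34090909 219.64393939] [ 0.55035613 -0.17652917] [ 0.541055   -0.16190072]
orange 150 [380.74       245.05333333] [ 0.4898815  -0.29743948] [ 0.48577202 -0.27243108]
orange 149 [348.75167785 257.08053691] [ 0.46447425 -0.22326125] [ 0.46254594 -0.20462094]
scene c 128.0 183.1640625 164.8984375 [ 0.54353287 -0.24949244  0.012     ]
```

View pics/c0.png

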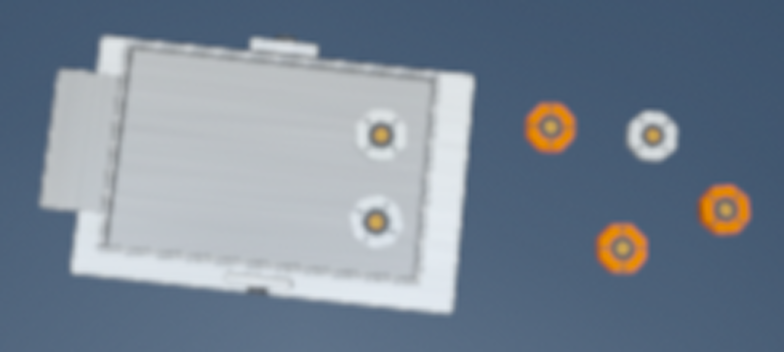

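```bash
python3 - <<'E'
from h import *
for n,uv in dict(A=(272.5,249.4),B=(274.1,222.2)).items(): print(n,ray('top',*uv,.103))
cr=np.array([(130,45),(437,75),(418,282),(103,247)])/3.2+[155,180]
P=np.array([ray('top',*p,.107)[:2] for p in cr]);print(P)
print([np.linalg.norm(P[i]-P[(i+1)%4]) for i in range(4)],P.mean(0))
for i,j in((1,0),(2,3)): d=P[i-0]-P[j]; d=P[j]-P[i]; print(np.arctan2(d[1],d[0]))
for i,j in((0,3),(1,2)): d=P[j]-P[i]; print('y',np.arctan2(d[1],d[0])+np.pi/2)
L=np.array([(58,70),(42,208)])/3.2+[155,180];L=np.array([ray('top',*p,.107)[:2] for p in L]);print('lip outer',L,L.mean(0))
t=cv2.imread('pics/t0_raw.png');s=cv2.imread('pics/s0_raw.png')
a=cv2.resize(t[210:236,346:372],(390,390),interpolation=cv2.INTER_CUBIC)
b=cv2.resize(s[152:178,170:196],(390,390),interpolation=cv2.INTER_CUBIC)
cv2.imwrite('pics/c1.png',np.hstack([a,b]))
g=cv2.cvtColor(t,cv2.COLOR_BGR2HSV)[...,1].astype(np.float32)
e=[]
c=np.array([358.26,222.03])
for k in range(72):
    th=k*np.pi/36; r=np.arange(4,13,.1); v=cv2.remap(g,(c[0]+r*np.cos(th)).astype(np.float32)[None],(c[1]+r*np.sin(th)).astype(np.float32)[None],cv2.INTER_CUBIC)[0]
    e.append(r[np.argmax(v>75)])
e=np.array(e);k=np.arange(72)*np.pi/36
for n in(1,2,4,8): z=(e*np.exp(-1j*n*k)).mean();print(n,abs(z),-np.angle(z)/n)
E
```

```text
A [ 0.48175727 -0.04769858  0.103     ]
B [ 0.53802525 -0.05258444  0.103     ]
[[ 0.6001718   0.11016751]
 [ 0.57618574 -0.0900043 ]
 [ 0.44297599 -0.07330212]
 [ 0.46959936  0.12749778]]
[np.float64(0.20160377501799073), np.float64(0.13425274731136255), np.float64(0.20255716079287872), np.float64(0.1317175017295)] [0.52223322 0.01858972]
1.4515375944244415
1.4389785896031606
y 4.580434850448298
y 4.587657336965178
lip outer [[0.5846227  0.15701102]
 [0.49528856 0.1666226 ]] [0.53995563 0.16181681]
1 0.053981592527576595 1.4616364938182467
2 0.0460838212440004 0.076084714014585
4 0.020923843658210407 -0.18588818477737634
8 0.0689394439084251 -0.32562379485121346
```

View pics/c1.png

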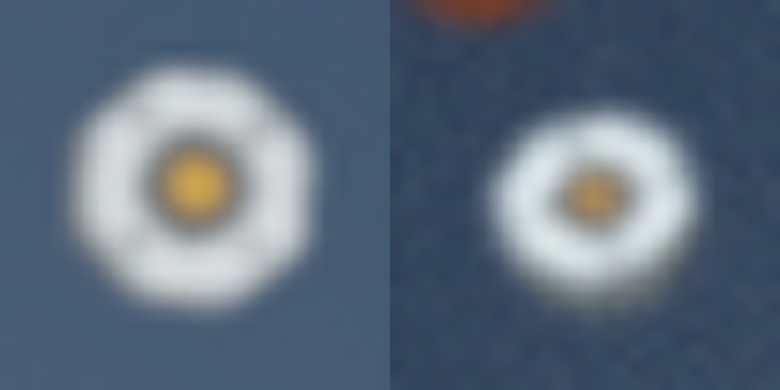

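Candidates in the top view (raw px): silver octagon (358.5,222), and orange ones (326,220), (349,257) and (381,245). The silver one fits housing_c, since it is aluminium-coloured and lies alone on the mat. The crop confirms it. Now the first move, above it.

>>> {"op": "carry_out", "data": {
  "moves": [60,3.5,2.9,-1,-0.03,60,3.5,2.9,-1,-0.03,60,3.5,2.9,-1,-0.03,60,3.5,2.9,-1,-0.03,60,3.5,2.9,-1,-0.03,60,3.5,2.9,-1,-0.03,60,3.5,2.9,-1,-0.03,60,3.5,2.9,-1,-0.03,60,3.5,2.9,-1,-0.02,60,3.5,2.9,-1,0],
  "squeeze": 25
}}

```text
clock: 1.1
position: [0.54, -0.2516, 0.1306]
ee_rot: [-0.0, 0.999, 0.037, -0.0]
contact_force: [0.7, -0.4, -0.1]
width: 0.0509
```

>>> {"op": "carry_out", "data": {
  "moves": [60,0.3,0.2,-2.5,0,60,0,0,-2.5,0,60,0,0,-2,0,60,0,0,-2,0,60,0,0,-1.5,0,60,0,0,-1,0,60,0,0,-0.6,0,60,0,0,-0.4,0,60,0,0,-0.2,0,60,0,0,0,0]
}}

```text
clock: 2.1
position: [0.5421, -0.2513, 0.0046]
ee_rot: [0.0, 0.999, 0.037, 0.0]
contact_force: [-0.3, 0.7, 0.4]
width: 0.0513
```

```bash
python3 - <<'E'
from h import *
p=manip.get_state()['position'];print(p,proj('scene',p),proj('top',p))
snap('scene','s1',(140,110,240,185),7)
E
```

```text
[ 0.5421131  -0.25126888  0.00460121] (np.float64(183.13252552302637), np.float64(165.86350569471534)) (np.float64(358.19507320833463), np.float64(222.95555057872636))
```

View pics/s1.png

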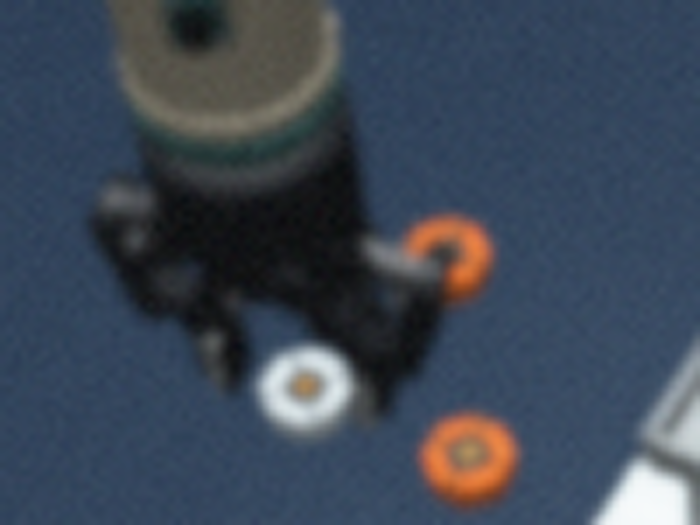

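The silver housing at crop px (305,385) lies between the fingertips, with the oranges clear. Closing now.

>>> {"op": "carry_out", "data": {
  "moves": [60,0.1,0.1,-0.1,0,50,0,0,0,0,40,0,0,0,0,30,0,0,0,0,20,0,0,0,0,20,0,0,0,0,20,0,0,0,0,20,0,0,0,0,20,0,0,0.5,0,20,0,0,1,0],
  "squeeze": 25
}}

```text
clock: 3.15
position: [0.5421, -0.2496, 0.0177]
ee_rot: [-0.001, 0.999, 0.037, -0.001]
contact_force: [-0.8, -0.6, -0.4]
width: 0.0319
```

>>> {"op": "carry_out", "data": {
  "moves": [20,0,0,3,0.137,20,0,0,3,0.138,20,0,0,3,0.138,20,0,0,3,0.138,20,0,1,3,0.138,20,-0.5,4,0,0.138,20,-0.5,4.5,0,0.138,20,-0.6,4.5,0,0.138,20,-0.6,4.5,0,0.138,20,-0.5,4.5,0,0.138]
}}

```text
clock: 4.15
position: [0.5153, -0.0185, 0.1689]
ee_rot: [0.0, 0.746, 0.666, 0.0]
contact_force: [1.4, 0.2, -1.0]
width: 0.0324
```

>>> {"op": "carry_out", "data": {
  "moves": [20,0,0.5,-1,0,20,0,0,-1.5,0,20,0,0,-1.5,0,20,0,0,-1,0,20,0,0,-0.8,0,20,0,0,-0.5,0,20,0,0,-0.3,0,20,0,0,-0.2,0,20,0,0,0,0,20,0,0,0,0]
}}

```text
clock: 5.15
position: [0.5162, -0.0152, 0.1006]
ee_rot: [0.0, 0.747, 0.665, 0.0]
contact_force: [0.1, -1.3, -0.7]
width: 0.0323
```

```bash
python3 - <<'E'
from h import *
s=manip.get_state();print(s['position'],s['contact_force'])
snap('scene','s2',(210,105,350,210),5.5)
E
```

```text
[ 0.51620717 -0.01518959  0.10063637] [ 0.1442061  -1.32516088 -0.66552449]
```

View pics/s2.png

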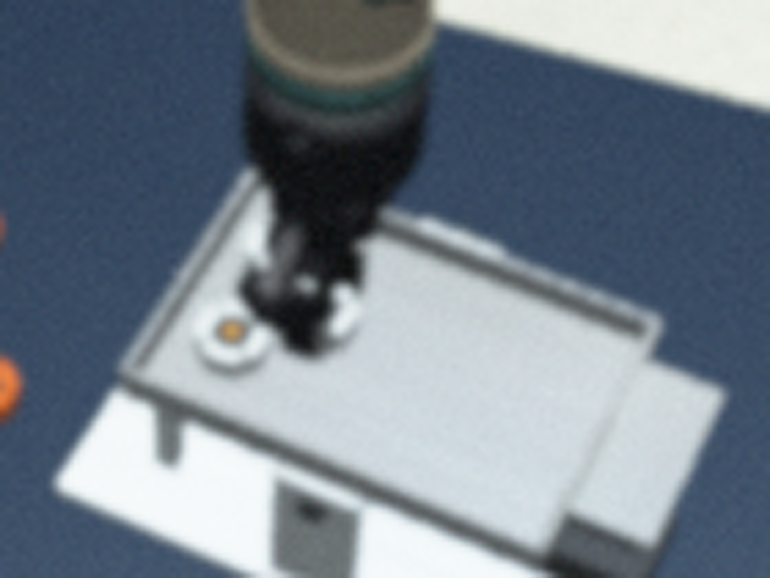

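The neighbour at crop px (230,330) sits close to the near finger. I'll shift 5 mm toward the lip and lower the housing.

>>> {"op": "carry_out", "data": {
  "moves": [20,0,0.3,0,0,20,0,0.2,-0.1,0,20,0,0,-0.2,0,20,0,0,-0.1,0,20,0,0,-0.1,0,20,0,0,-0.1,0,20,0,0,-0.05,0,20,0,0,-0.05,0,20,0,0,0,0,20,0,0,0,0]
}}

```text
clock: 6.2
position: [0.516, -0.0101, 0.0933]
ee_rot: [0.0, 0.747, 0.665, 0.0]
contact_force: [1.1, -0.2, -0.2]
width: 0.0322
```

>>> {"op": "carry_out", "data": {
  "moves": [20,0,0,-0.05,0,20,0,0,-0.03,0,20,0,0,0,0,20,0,0,0,0,25,0,0,0,0,35,0,0,0,0,45,0,0,0,0,55,0,0,0,0,55,0,0,0,0,55,0,0,0,0]
}}

```text
clock: 7.2
position: [0.5158, -0.0101, 0.0924]
ee_rot: [-0.0, 0.747, 0.665, -0.0]
contact_force: [0.8, 0.6, 0.1]
width: 0.0474
```

>>> {"op": "carry_out", "data": {
  "moves": [55,0,0,0.5,0,55,0,0,1,0,55,0,0,2,0,30,0,0,2,0,0,0,2,1,0,0,0.4,3,0,0,0,0.5,3,0,0,0,0.5,3,0,0,0,0.5,3,0,0,0,0.3,1.4,0,0]
}}

```text
clock: 8.2
position: [0.5385, 0.1461, 0.1585]
ee_rot: [0.0, 0.747, 0.665, 0.001]
contact_force: [0.5, -0.4, 0.0]
width: -0.0003
```

```bash
python3 - <<'E'
from h import *
s=manip.get_state();print(s['position'],s['contact_force'],s['width'])
snap('scene','s3',(210,90,370,210),5)
E
```

```text
[0.53845529 0.14610291 0.15847906] [ 0.45562813 -0.41888959  0.01445692] -0.0003309619290805657
```

View pics/s3.png

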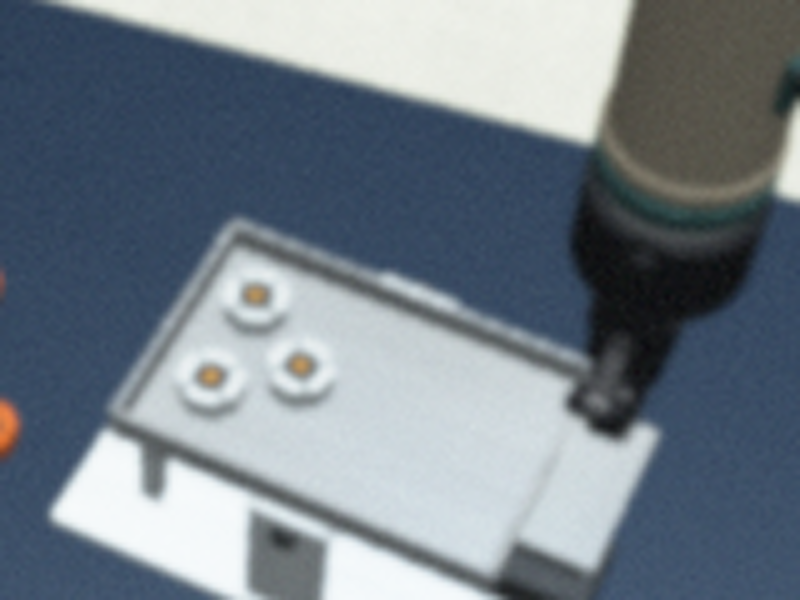

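The picture shows all three housings flat in the far half, at (255,295), (210,375) and (300,365). The shut gripper is above the lip. Descending to just above it.

>>> {"op": "carry_out", "data": {
  "moves": [0,0,-0.2,-1,0,0,0,0,-1,0,0,0,0,-0.8,0,0,0,0,-0.6,0,0,0,0,-0.4,0,0,0,0,-0.3,0,0,0,0,-0.3,0,0,0,0,-0.1,0,0,0,0,0,0,0,0,0,0,0]
}}

```text
clock: 9.25
position: [0.5381, 0.142, 0.1127]
ee_rot: [0.0, 0.747, 0.665, 0.0]
contact_force: [1.0, -0.6, -0.0]
width: 0.0001
```

>>> {"op": "carry_out", "data": {
  "moves": [0,0,0,-0.1,0,0,0,0,-0.1,0,0,0,0,-0.1,0,0,0,0,-0.1,0,0,0,0,-0.1,0,0,0,0,-0.1,0,0,0,0,-0.1,0,0,0,0,-0.1,0,0,0,0,-0.1,0,0,0,0,-0.1,0]
}}

```text
clock: 10.25
position: [0.5382, 0.1423, 0.1028]
ee_rot: [0.0, 0.747, 0.665, 0.001]
contact_force: [-0.3, 2.2, 4.9]
width: -0.0002
```

>>> {"op": "carry_out", "data": {
  "moves": [0,0,0,-0.1,0,0,0,0,-0.1,0,0,0,0,-0.1,0,0,0,0,-0.1,0,0,0,0,-0.1,0,0,0,0,-0.1,0,0,0,0,-0.1,0,0,0,0,-0.1,0,0,0,0,-0.1,0,0,0,0,-0.1,0]
}}

```text
clock: 11.25
position: [0.5383, 0.142, 0.0926]
ee_rot: [0.0, 0.747, 0.665, 0.0]
contact_force: [1.3, 3.1, 4.7]
width: -0.0002
```

>>> {"op": "carry_out", "data": {
  "moves": [0,0,0,-0.1,0,0,0,0,-0.1,0,0,0,0,-0.1,0,0,0,0,-0.1,0,0,0,0,-0.1,0,0,0,0,-0.1,0,0,0,0,-0.1,0,0,0,0,-0.1,0,0,0,0,-0.1,0,0,0,0,-0.1,0]
}}

```text
clock: 12.25
position: [0.5383, 0.1423, 0.0827]
ee_rot: [0.0, 0.747, 0.665, 0.001]
contact_force: [0.6, 2.8, 5.9]
width: -0.0001
```

>>> {"op": "carry_out", "data": {
  "moves": [0,0,0,-0.1,0,0,0,0,-0.1,0,0,0,0,-0.1,0,0,0,0,-0.1,0,0,0,0,-0.1,0,0,0,0,-0.1,0,0,0,0,-0.1,0,0,0,0,-0.1,0,0,0,0,-0.1,0,0,0,0,-0.1,0]
}}

```text
clock: 13.25
position: [0.5382, 0.1416, 0.0725]
ee_rot: [0.0, 0.747, 0.665, 0.0]
contact_force: [0.5, 1.8, 4.7]
width: -0.0
```

>>> {"op": "carry_out", "data": {
  "moves": [0,0,0,-0.06,0,0,0,0,-0.06,0,0,0,0,-0.06,0,0,0,0,-0.06,0,0,0,0,-0.06,0,0,0,0,-0.06,0,0,0,0,-0.06,0,0,0,0,-0.06,0,0,0,0,-0.06,0,0,0,0,-0.06,0]
}}

```text
clock: 14.25
position: [0.5378, 0.1413, 0.0666]
ee_rot: [0.0, 0.747, 0.665, -0.0]
contact_force: [1.3, 0.2, 5.7]
width: 0.0001
```

>>> {"op": "carry_out", "data": {
  "moves": [0,0,0,-0.02,0,0,0,0,-0.02,0,0,0,0,-0.02,0,0,0,0,-0.02,0,0,0,0,-0.02,0,0,0,0,-0.02,0,0,0,0,0,0,0,0,0,0,0,0,0,0,0,0,0,0,0,0,0]
}}

```text
clock: 15.25
position: [0.5379, 0.1412, 0.066]
ee_rot: [0.001, 0.747, 0.665, -0.0]
contact_force: [0.0, -1.3, 8.7]
width: 0.0
```

>>> {"op": "carry_out", "data": {
  "moves": [0,0,0,-0.02,0,0,0,0,-0.02,0,0,0,0,-0.02,0,0,0,0,0,0,0,0,0,0,0,0,0,0,0,0,0,0,0,0,0,0,0,0,0,0,0,0,0,0,0,0,0,0,0,0]
}}

```text
clock: 16.25
position: [0.5379, 0.1412, 0.0657]
ee_rot: [0.001, 0.747, 0.665, -0.0]
contact_force: [-0.1, -1.4, 12.1]
width: -0.0002
```

Force is now rising about 6 N/mm, so the tray is on the stop. I'll add a hair more and look.

>>> {"op": "carry_out", "data": {
  "moves": [0,0,0,-0.02,0,0,0,0,-0.01,0,0,0,0,0,0,0,0,0,0,0,0,0,0,0,0,0,0,0,0,0,0,0,0,0,0,0,0,0,0,0,0,0,0,0,0,0,0,0,0,0]
}}

```text
clock: 17.25
position: [0.5379, 0.1413, 0.0655]
ee_rot: [0.001, 0.747, 0.665, -0.0]
contact_force: [0.2, 0.2, 13.1]
width: -0.0002
```

```bash
python3 - <<'E'
from h import *
s=manip.get_state();print(s['position'],s['contact_force'],s['clock'])
snap('scene','s4',(210,90,370,210),5)
E
```

```text
[0.53790894 0.14125633 0.06553203] [ 0.24937252  0.22685713 13.07523115] 17.25
```

View pics/s4.png

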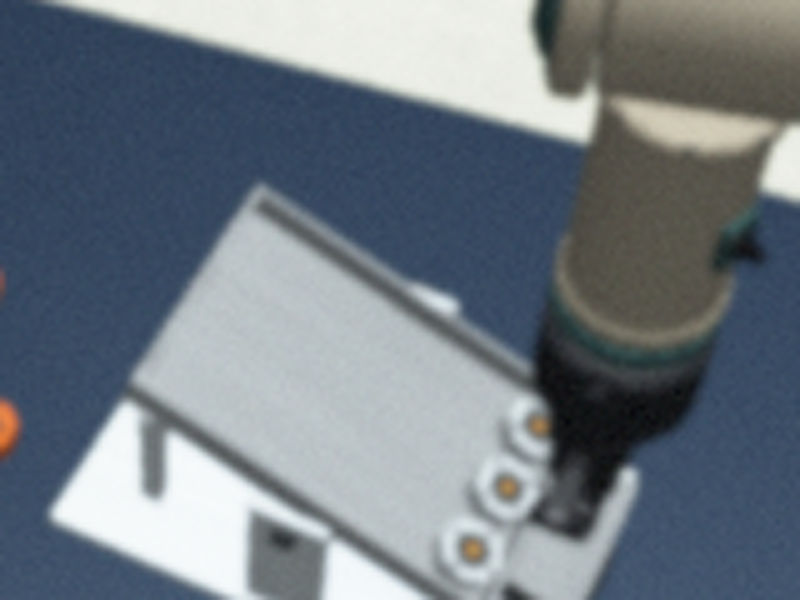

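All three housings rest at the lip end wall, at (537,425), (507,487) and (472,550). I'll hold one more second, then ease up slowly.

>>> {"op": "carry_out", "data": {
  "moves": [0,0,0,0,0,0,0,0,0,0,0,0,0,0,0,0,0,0,0,0,0,0,0,0,0,0,0,0,0,0,0,0,0,0,0,0,0,0,0,0,0,0,0,0,0,0,0,0,0,0]
}}

```text
clock: 18.3
position: [0.5379, 0.1413, 0.0656]
ee_rot: [0.001, 0.747, 0.665, -0.0]
contact_force: [-0.2, 0.0, 11.8]
width: 0.0002
```

>>> {"op": "carry_out", "data": {
  "moves": [0,0,0,0.03,0,0,0,0,0.05,0,0,0,0,0.07,0,0,0,0,0.1,0,0,0,0,0.1,0,0,0,0,0.1,0,0,0,0,0.1,0,0,0,0,0.1,0,0,0,0,0.1,0,0,0,0,0.1,0]
}}

```text
clock: 19.3
position: [0.538, 0.1421, 0.073]
ee_rot: [-0.0, 0.747, 0.664, 0.0]
contact_force: [1.4, 1.1, 4.8]
width: 0.0004
```

>>> {"op": "carry_out", "data": {
  "moves": [0,0,0,0.1,0,0,0,0,0.1,0,0,0,0,0.1,0,0,0,0,0.1,0,0,0,0,0.1,0,0,0,0,0.1,0,0,0,0,0.1,0,0,0,0,0.1,0,0,0,0,0.1,0,0,0,0,0.1,0]
}}

```text
clock: 20.3
position: [0.5376, 0.1418, 0.0829]
ee_rot: [-0.0, 0.747, 0.665, -0.0]
contact_force: [1.3, 3.1, 4.2]
width: -0.0
```

>>> {"op": "carry_out", "data": {
  "moves": [0,0,0,0.1,0,0,0,0,0.1,0,0,0,0,0.1,0,0,0,0,0.1,0,0,0,0,0.1,0,0,0,0,0.1,0,0,0,0,0.1,0,0,0,0,0.1,0,0,0,0,0.1,0,0,0,0,0.1,0]
}}

```text
clock: 21.3
position: [0.5376, 0.1416, 0.0929]
ee_rot: [0.0, 0.747, 0.665, -0.0]
contact_force: [-1.2, 0.2, 2.2]
width: 0.0001
```

>>> {"op": "carry_out", "data": {
  "moves": [0,0,0,0.1,0,0,0,0,0.1,0,0,0,0,0.1,0,0,0,0,0.1,0,0,0,0,0.1,0,0,0,0,0.1,0,0,0,0,0.1,0,0,0,0,0.1,0,0,0,0,0.1,0,0,0,0,0.1,0]
}}

```text
clock: 22.3
position: [0.5381, 0.1419, 0.103]
ee_rot: [0.0, 0.747, 0.665, 0.0]
contact_force: [-0.1, -1.8, 0.9]
width: -0.0002
```

>>> {"op": "carry_out", "data": {
  "moves": [0,0,0,0.05,0,0,0,0,0.05,0,0,0,0,0.05,0,0,0,0,0.05,0,0,0,0,0.05,0,0,0,0,0.05,0,0,0,0,0.1,0,0,0,0,0.1,0,0,0,0,0.1,0,0,0,0,0.1,0]
}}

```text
clock: 23.3
position: [0.5377, 0.142, 0.1098]
ee_rot: [-0.0, 0.747, 0.665, -0.0]
contact_force: [0.2, -0.5, -0.6]
width: -0.0002
```

>>> {"op": "carry_out", "data": {
  "moves": [0,0,0,1,0,0,0,0,2,0,0,0,0,2,0,0,0,0,2,0,0,0,0,2,0,0,-2,2,0,0,0,-3,2,0,0,0,-3,2,0,0,0,-3,0,0,0,0,0,0,0,0]
}}

```text
clock: 24.3
position: [0.4236, 0.2021, 0.2005]
ee_rot: [-0.001, 0.746, 0.665, -0.001]
contact_force: [0.7, -0.4, -0.6]
width: 0.0002
```

```bash
python3 - <<'E'
from h import *
s=manip.get_state();print(s['position'],s['contact_force'],s['clock'])
snap('scene','s5',(130,90,370,270),3.3)
E
```

```text
[0.4235895  0.20214657 0.20049112] [ 0.70617501 -0.37963679 -0.55753119] 24.3
```

View pics/s5.png

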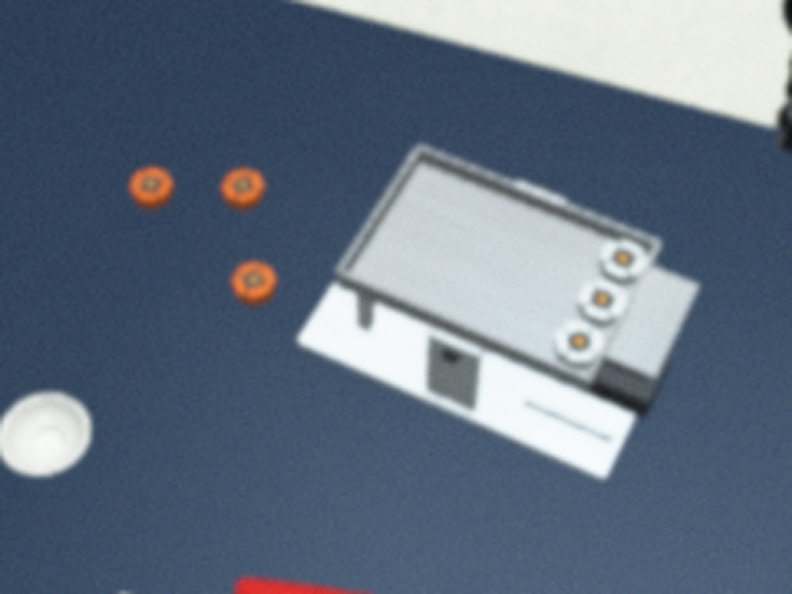

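```bash
python3 - <<'E'
from h import *
im=snap('top','t1',(155,180,275,285),6)
hsv=cv2.cvtColor(im,cv2.COLOR_BGR2HSV)
def go(n,im,roi):
    h=cv2.cvtColor(im,cv2.COLOR_BGR2HSV);o=((h[...,0]<28)&(h[...,1]>70)&(h[...,2]>80)).astype(np.uint8)
    N,l,st,ce=cv2.connectedComponentsWithStats(o)
    for i in range(1,N):
        u,v=ce[i]
        if st[i,4]>4 and roi[0]<u<roi[2] and roi[1]<v<roi[3]:
            d=ray(n,u,v,.103)[:2]-[.5222,.0186]; print(n,ce[i].round(1),'tray xy mm',(1e3*np.array([d@[.1275,.992],d@[-.992,.1275]])).round(1))
go('top',im,(160,185,300,285))
s=cv2.imread('pics/s5_raw.png');go('scene',s,(235,130,345,240))
E
```

```text
top [201.9 206.7] tray xy mm [ 84.9 -41. ]
top [199.  226.5] tray xy mm [85.7  0.7]
top [196.5 246.5] tray xy mm [85.7 42.3]
scene [318.3 167.9] tray xy mm [86.2 42.2]
scene [312. 180.] tray xy mm [86.2  1.5]
scene [305. 193.] tray xy mm [ 85.7 -40.9]
```

View pics/t1.png

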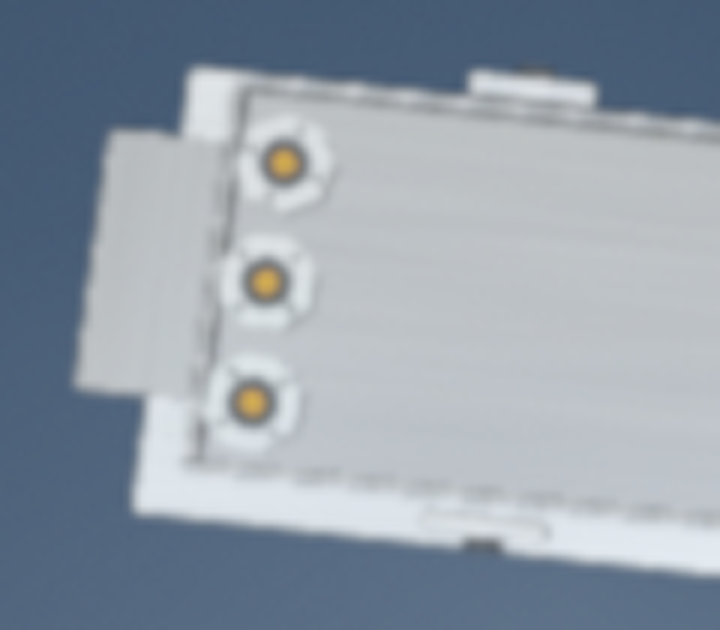

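Both views put all three housings flat against the lip end wall, at tray x ≈ 85 mm where 84 is expected. The tray is level and the arm is clear.

```bash
python3 -c "
from rig import manip
print(manip.sign_off())"
```

```text
the job is handed in; nothing more can be done
None
```

The job is done and handed in at about 24 s of the 72 s allowed. Sign-off gave no verdict.

- **Placing:** I took the silver housing from among the orange look-alikes and laid it flat in the half away from the lip, beside the other two.
- **Tipping:** I pushed the lip down at 10 mm/s or less. I met the stop at about 2 mm/s or less, felt as a rise of about 6 N/mm. I held it there at about 12–13 N for 2 s, until all three housings had slid down. Force was only read at the end of each 1 s call. The highest reading was 13.1 N, but short peaks between readings would not show.
- **Easing back:** I raised the lip at 10 mm/s or less until the finger came off it at level, with the force falling smoothly to zero.
- **Last checks:** Both cameras agree that the three housings lie flat against the lip end wall, at tray x ≈ 85–86 mm and y ≈ -41, 1 and 42 mm. The tray looks level and the arm is clear. The orange look-alikes and the dish look untouched. The last pictures did not cover the bottle and most of the driver, but the arm's path stayed away from them.
- **Slip:** One retreat row was mistyped, so the arm drifted sideways, about 11 cm in x and 6 cm in y. It was already above everything and touched nothing.

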